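# Pack the specimen carrier

## Robot

A 6-joint arm with a two-finger parallel gripper is mounted at the origin on the work surface. World frame = base frame: x ahead of the robot, y to its left, z up, the work surface at z = 0. Lengths are in m, angles in degrees, forces in N, time in s.
With the tool pointing down it reaches from about 0.275 to 0.725 m from the base axis. Payload 5.6 kg.
Tool frame: the origin (TCP) lies between the finger pads; the fingertips stand robot.tcp_to_tips ahead of it and the grasp point (between the pads) is the TCP (robot.tcp_to_tips is the distance from the TCP to the fingertips, in m); z points along the fingers, y is the line along which they close (so a half turn about z gives the same grasp; the last joint's range is limited). The gripper opens to 85 mm and grips with 20 to 120 N. Pads are 22 mm wide; open, the fingers measure 114 mm over their backs; the gripper's body (76 mm by 85 mm) begins 54 mm behind the grasp point. The pads swing forward as they close: fully open they stand 13 mm farther back than shut.
Start: joints at [88.843, 14.616, 6.199, 0, -81.583, -16.306], TCP at [0.165, 0.525, 0.25] pointing down, gripper open.
Joint ranges: [-168.99, 168.99], [-69.2, 112.95], [-62.41, 85.93], [-164.36, 98.24], [-168.68, -3.75], [-174.98, 174.98]. Speed limits (degrees/s): [147.25, 147.25, 180, 180, 180, 180].

## Interface

Orientations are given as [roll, pitch, yaw] about the fixed x, y, z axes, in that order (R = Rz(yaw) Ry(pitch) Rx(roll)).
In Python, from cell import status, optics, hand_in, robot gives the robot as it stands.
- The arm moves only by the tool send_rows, never from a script. Its argument "moves" is a list that holds one entry, the list of rows, each a list of 4 numbers: the shift along the tool's x, y, z in mm, then the turn about the tool's z in degrees. A call has 1 to 10 rows; each row is the pose to reach, as a shift and turn from the pose commanded when the call began, along the tool's axes at that moment; what a row does not reach only later rows make up. A row lasts 1/8 s, in which the tool goes at most 62.5 mm and 10.7 degrees, less where a joint would pass 70% of its speed; a pose out of reach is approached as far as the arm can. A call with a gripper value outside its range is refused whole. "hand" is the finger opening in mm, from 0 to 85.4, set as the call begins (left out, the last holds). The fingers move at their own pace and stop on an object; "force" is the grip in N (left out, the last holds). Time passes only in rows, so rows that repeat a pose let the fingers close. It gives the time, the measured TCP pose, the force, the opening and the grip force at its end, in the units of the state.
- status.state(): the state, without advancing time (a new reading comes with each control period).
- optics.grab_frame(name): name is "scene" or "top" or "wrist"; returns a dict with "frame" (480x640x3 uint8, red, green, blue), "K" (3x3 intrinsics, pixels), "cam_to_world" (4x4, takes a point from camera to world coordinates). Camera axes: x right, y down, z forward; pixel columns grow to the right and rows downward; lengths in m; the calibration is good to about 2 mm. A picture is of the moment at which its call begins. There is no depth.
- hand_in(): hands the job in; it is judged then, once.
The state is a dict: "clock": time; "joints": joint angles; "joint_vel": joint speeds; "joint_efforts": joint torques, N m; "eef_pos": TCP position; "tcp_rot": TCP orientation; "force": force on the tool from outside, world axes, zero at the start; "wrist_torque": the same for the moment, N m; "finger_gap": finger opening in m; "gripper_force": force on a finger pad.
Only numpy, scipy, OpenCV 4.12 (cv2) and the standard library are available. Lean on these libraries where they do the work, as an engineer would, in place of code of your own. Each camera call takes 0.05 s, during which the arm holds its last target. There are 200 camera calls.

## Task

Roll the blue specimen carrier along the roller track until it is fully home against the end stop (roll it, do not carry it along the track), then lift it off and set it down, level, lengthwise in the middle of the black packing mat and let go. Then stand every specimen jar from the bench upright in the carrier, and last put the white hood over it, fully down on the rim all round. Leave the tube rack, the steel dish and the glove box where they are.

Things in the scene. Friction and masses are not known exactly. Their poses are not given: they have to be found in the camera images.
- track: fixed straight roller track on the bench, 460 mm long, 104 mm wide, with 11 freely turning grey rollers (24 mm thick, 40 mm apart) between two aluminium side rails. Origin on the bench under its middle; its y axis runs along the track towards the end stop, z up. Roller tops are 60 mm above the bench, rail tops 73 mm; 84 mm clear between the rails.
- stop (a point): middle of the face of the track's end stop, at roller-top height; the steel stop plate is 104 mm wide and rises to 95 mm above the bench. The box is fully home when its end wall touches this face, so its origin is then 104 mm short of this point along the track.
- carrier: long open blue plastic box, outside 64 mm wide (its x), 208 mm long (its y), 42 mm high, walls and floor 4 mm thick, so inside 56 x 200 mm; about 0.35 kg. Origin at the centre of its underside, z up. At the start it is on the rollers, away from the stop, lengthwise. It rolls at a touch (under 2 N). It can be held across its 64 mm width.
- mat: fixed black rubber packing mat on the bench, 96 mm (its x) by 244 mm (its y), 6 mm thick, with white corner marks. Origin on the bench under its middle, z up; the carrier belongs lengthwise (along y) in its middle.
- hood: deep white insulated cover, 78 mm wide (x), 222 mm long (y), 58 mm high without handle, 0.25 kg. Origin at the centre of its lower edge, z up. Open below: a skirt 12 mm deep, 72 x 216 mm inside, goes round the carrier's rim (4 mm play each side) and an inner ledge rests on the rim; fully on, its lower edge is 30 mm above the carrier's underside. Fits either way round. On the bench at the start.
- hood_grip (a point): middle of the hood's handle: a grey upright fin on its top, 16 mm thick (hood x), 60 mm long (hood y), 30 mm high; this point is 73 mm above the hood's lower edge. Hold the fin across its thickness.
- jar0: white specimen jar with a yellow screw cap (closed; never to be opened), 44 mm across, 74 mm high, the cap being the top 22 mm; about 0.1 kg, with a heavy grey base, so it stands firmly. Origin at the centre of its underside, z up. Standing on the bench at the start; may be absent. All jars are alike; four fit side by side in one row in the carrier, and then stand 36 mm above its rim.
- jar1: white specimen jar with a yellow screw cap (closed; never to be opened), 44 mm across, 74 mm high, the cap being the top 22 mm; about 0.1 kg, with a heavy grey base, so it stands firmly. Origin at the centre of its underside, z up. Standing on the bench at the start; may be absent. All jars are alike; four fit side by side in one row in the carrier, and then stand 36 mm above its rim.
- jar2: white specimen jar with a yellow screw cap (closed; never to be opened), 44 mm across, 74 mm high, the cap being the top 22 mm; about 0.1 kg, with a heavy grey base, so it stands firmly. Origin at the centre of its underside, z up. Standing on the bench at the start; may be absent. All jars are alike; four fit side by side in one row in the carrier, and then stand 36 mm above its rim.
- jar3: white specimen jar with a yellow screw cap (closed; never to be opened), 44 mm across, 74 mm high, the cap being the top 22 mm; about 0.1 kg, with a heavy grey base, so it stands firmly. Origin at the centre of its underside, z up. Standing on the bench at the start; may be absent. All jars are alike; four fit side by side in one row in the carrier, and then stand 36 mm above its rim.
- jar4: white specimen jar with a yellow screw cap (closed; never to be opened), 44 mm across, 74 mm high, the cap being the top 22 mm; about 0.1 kg, with a heavy grey base, so it stands firmly. Origin at the centre of its underside, z up. Standing on the bench at the start; may be absent. All jars are alike; four fit side by side in one row in the carrier, and then stand 36 mm above its rim.
- tube_rack: bystander: grey rack of capped blood tubes, 70 x 170 mm, 115 mm high. Origin at the centre of its underside.
- dish: bystander: steel dish, 100 x 190 mm, 30 mm high, with some tubes lying in it. Origin at the centre of its underside.
- glove_box: bystander: cardboard glove box, 120 x 230 mm, 70 mm high. Origin at the centre of its underside.
Mind the look-alikes: they are no part of the job. Leave any purple look-alike of the jar3 alone. Leave any orange look-alike of the jar0 alone.

How it is judged (in metres and radians):
On the way, in this order (a step that is already met when the one before it is completed fails the run):
1. the carrier has been rolled along the track and rests against the end stop, on the rollers (within 8 mm of the stop) (y of carrier in the frame of stop between -0.112 and -0.1 m and z of carrier in the frame of stop between -0.004 and 0.004 m), for 0.2 s.
2. the empty carrier stands released on the packing mat, in its middle and lengthwise (horizontal distance between carrier and mat below 0.022 m and angle between the y axis of carrier and the y axis of mat, either way round below 0.15 rad and z of carrier in the frame of mat between 0.002 and 0.01 m and angle between carrier's own z axis and vertical below 0.05 rad and contact force between the fingers and carrier below 0.2 N and linear speed of carrier below 0.02 m/s), for 0.2 s.
3. every jar stands upright on the floor of the carrier (x of jar0 in the frame of carrier between -0.012 and 0.012 m and y of jar0 in the frame of carrier between -0.085 and 0.085 m and z of jar0 in the frame of carrier between -0.002 and 0.01 m and angle between each of jar0, jar1, jar2, jar3, jar4's own z axis and vertical below 0.12 rad and x of jar1 in the frame of carrier between -0.012 and 0.012 m and y of jar1 in the frame of carrier between -0.085 and 0.085 m and z of jar1 in the frame of carrier between -0.002 and 0.01 m and x of jar2 in the frame of carrier between -0.012 and 0.012 m and y of jar2 in the frame of carrier between -0.085 and 0.085 m and z of jar2 in the frame of carrier between -0.002 and 0.01 m and x of jar3 in the frame of carrier between -0.012 and 0.012 m and y of jar3 in the frame of carrier between -0.085 and 0.085 m and z of jar3 in the frame of carrier between -0.002 and 0.01 m and x of jar4 in the frame of carrier between -0.012 and 0.012 m and y of jar4 in the frame of carrier between -0.085 and 0.085 m and z of jar4 in the frame of carrier between -0.002 and 0.01 m), for 0.2 s.
4. the hood is fully down on the carrier (x of hood in the frame of carrier between -0.008 and 0.008 m and y of hood in the frame of carrier between -0.008 and 0.008 m and z of hood in the frame of carrier between 0.025 and 0.035 m and angle between the z axis of hood and the z axis of carrier, either way round below 0.04 rad), for 0.2 s.
At the end, for the whole second after the job is handed in: Carrier level on the mat, centred within 22 mm and lengthwise within 0.15 rad; every jar present upright (0.12 rad) on the carrier's floor; hood fully down on the rim (lower edge 25 to 35 mm above the carrier's underside, centred within 8 mm, level within 0.04 rad); all at rest (all of step 3 and all of step 4 and horizontal distance between carrier and mat below 0.022 m and angle between the y axis of carrier and the y axis of mat, either way round below 0.15 rad and z of carrier in the frame of mat between 0.002 and 0.01 m and angle between carrier's own z axis and vertical below 0.05 rad and linear speed of each of carrier, hood, jar0, jar1, jar2, jar3, jar4 below 0.02 m/s); the robot touches nothing.
It fails at once if a bystander (tube rack, dish or glove box) is moved by more than 3 cm (distance of any of tube_rack, dish, glove_box from where it was at the start of the episode above 0.03 m).
It fails at once if the carrier is lifted more than 20 mm off the rollers over the track while still more than 60 mm short of the end stop (z of carrier in the frame of track between 0.08 and 0.2 m and x of carrier in the frame of track between -0.04 and 0.04 m and y of carrier in the frame of stop below -0.164 m).
It fails at once if the carrier is tipped by more than 0.6 rad (angle between carrier's own z axis and vertical above 0.6 rad).
Of jar0, jar1, jar2, jar3, jar4 only 3 to 4 are there at a start; the rules pass over those that are not, and their reading is None.
At some moment in a run one of jar0, jar1, jar2, jar3, jar4 may be knocked a few centimetres aside while the robot is not near it.
It also fails if it takes over 192 s, if anything falls off the work surface, if the arm or the gripper's body presses on something with over 40 N, if the wrist force passes 120 N, or if a joint passes its speed limit or range.

## Working session

There is one attempt and no reset: what is moved stays moved. The work goes in short steps, Python scripts to look and compute and a tool call to move; the robot and the scene stay as the last step left them, time stands still between calls to the robot, and variables do not carry over. Pictures are saved under pics/ and viewed, at most 14 in all, crops included, and the job is handed in when it is done.

Besides the shell and the picture viewer there is one more tool, called after ">>>" in YAML: its name, and indented under it one key for each argument. send_rows: Moves the arm, as the interface text tells. Its arguments: {"type":"object","properties":{"moves":{"type":"array","items":{"type":"array","items":{"type":"array","items":{"type":"number"}}}},"hand":{"type":"number"},"force":{"type":"number"}},"required":["moves"]}

```bash
mkdir -p pics; ls; python3 - <<'E'
from cell import status, optics, robot
import cv2,numpy as np
print(status.state(), robot.tcp_to_tips)
for n in ("scene","top","wrist"):
    d=optics.grab_frame(n); cv2.imwrite(f"pics/{n}0.png",d["frame"][:,:,::-1]); np.savez(f"{n}0.npz",**d)
    print(n,d["K"].round(1).tolist(),d["cam_to_world"].round(3).tolist())
E
```

```text
pics
{'clock': 0.0, 'joints': array([ 8.88420832e+01,  1.46542442e+01,  6.13046001e+00, -2.73657204e-02,
       -8.15828553e+01, -1.63055783e+01]), 'joint_vel': array([ 0.03570661, -0.08796757,  0.07410145,  0.06180745, -0.05093247,
       -0.06076715]), 'joint_efforts': array([ 4.74171848e-04, -3.86630523e+01,  2.37941176e+01,  5.36547929e+00,
       -6.11719894e-03, -1.49548917e-06]), 'eef_pos': array([0.16486519, 0.52422837, 0.24938282]), 'tcp_rot': array([ 1.79890050e+02, -3.96548412e-03, -1.74675223e+01]), 'force': array([-0.01260554,  0.44075044, -0.40281351]), 'wrist_torque': array([-0.06355594,  0.02567148,  0.02218823]), 'gripper_force': 0.0, 'finger_gap': 0.08523552764455629} 0.019
scene [[528.1, 0.0, 320.0], [0.0, 528.1, 238.2], [0.0, 0.0, 1.0]] [[-0.598, 0.641, -0.481, 1.186], [0.802, 0.489, -0.344, 0.485], [0.015, -0.591, -0.806, 1.172], [0.0, 0.0, 0.0, 1.0]]
top [[493.8, 0.0, 324.5], [0.0, 493.8, 240.3], [0.0, 0.0, 1.0]] [[-0.091, -0.974, 0.21, 0.29], [-0.996, 0.09, -0.014, 0.027], [-0.005, -0.21, -0.978, 1.254], [0.0, 0.0, 0.0, 1.0]]
wrist [[392.2, 0.0, 322.1], [0.0, 392.2, 242.2], [0.0, 0.0, 1.0]] [[-0.3, -0.907, -0.295, 0.241], [-0.954, 0.287, 0.09, 0.501], [0.002, 0.308, -0.951, 0.374], [0.0, 0.0, 0.0, 1.0]]
```

View pics/top0.png

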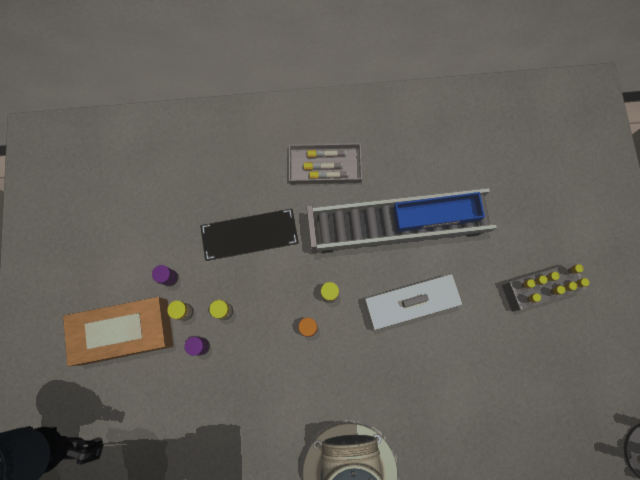

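View pics/scene0.png

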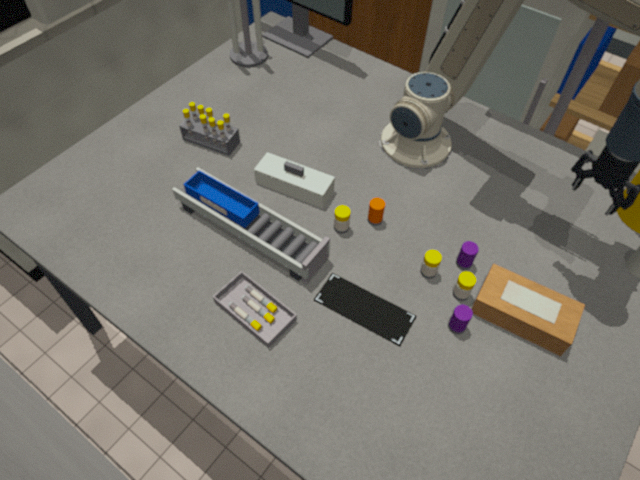

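Top view: carrier (440,212), mat (250,234), stop plate (312,226), and hood (413,302) with its handle fin. Yellow-capped jars are at (178,310), (219,309) and (330,291). The look-alikes are purple at (162,274) and (196,346), and orange at (308,327). The yellow caps in the rack (510–585,270–300) and in the dish are bystanders. In the scene view there is also something yellow at (632,212), behind the gripper, which I'll check in the wrist view.

```bash
cat > h.py <<'E'
import cv2,numpy as np
from cell import status,optics
def grab(n,save=None):
    d=optics.grab_frame(n)
    if save: cv2.imwrite(f"pics/{save}.png",d["frame"][:,:,::-1]); 
    return d
def ray(d,uv,z):
    uv=np.atleast_2d(np.asarray(uv,float)); K=d["K"];T=d["cam_to_world"]
    r=(np.linalg.inv(K)@np.c_[uv,np.ones(len(uv))].T).T@T[:3,:3].T
    return T[:3,3]+r*((z-T[2,3])/r[:,2])[:,None]
def proj(d,P):
    P=np.atleast_2d(np.asarray(P,float));T=d["cam_to_world"]
    c=(P-T[:3,3])@T[:3,:3]; p=c@d["K"].T; return p[:,:2]/p[:,2:]
R={"yellow":((22,120,60),(34,255,255)),"blue":((110,150,50),(125,255,255)),"purple":((135,100,40),(165,255,255)),"white":((90,0,150),(120,60,255)),"black":((0,0,0),(180,120,48))}
def cont(d,col,amin=100):
    hsv=cv2.cvtColor(d["frame"],cv2.COLOR_RGB2HSV)
    m=cv2.inRange(hsv,*[np.array(a) for a in R[col]])
    cs,_=cv2.findContours(m,cv2.RETR_EXTERNAL,cv2.CHAIN_APPROX_NONE)
    return [c for c in cs if cv2.contourArea(c)>amin]
def rect(d,c,z):
    """min-area rect of contour cast on plane z: centre, long-axis angle, sizes"""
    P=ray(d,c[:,0],z)[:,:2].astype(np.float32)
    (x,y),(w,h),a=cv2.minAreaRect(P*1000)
    if w<h: w,h,a=h,w,a+90
    return np.round([x,y,w,h,(a+90)%180-90],1)
def rel(x,y,z=None):
    """world target (mm) -> shift in tool axes mm from present measured pose"""
    s=status.state();from scipy.spatial.transform import Rotation as Ro
    p=s["eef_pos"]*1000; t=np.array([x,y,p[2] if z is None else z])-p
    return Ro.from_euler("xyz",s["tcp_rot"],degrees=True).inv().apply(t).round(1)
E
python3 - <<'E'
from h import *
for n in ("top","scene","wrist"):
    d=dict(np.load(n+"0.npz"))
    hsv=cv2.cvtColor(d["frame"],cv2.COLOR_RGB2HSV)
    for c in cont(d,"yellow",60):
        (x,y),r=cv2.minEnclosingCircle(c); print(n,"y",round(x),round(y),round(r,1),cv2.contourArea(c),(ray(d,(x,y),.074)[0]*1000).round())
    for c in cont(d,"blue",500): print(n,"blue",cv2.boundingRect(c),rect(d,c,.102))
    for c in cont(d,"white",1500): print(n,"white",cv2.boundingRect(c),rect(d,c,.058))
    for c in cont(d,"black",1500): print(n,"black",cv2.boundingRect(c),rect(d,c,.006))
d=dict(np.load("top0.npz"));hsv=cv2.cvtColor(d["frame"],cv2.COLOR_RGB2HSV)
for u,v in ((415,318),(380,312),(250,235),(230,330)):print(hsv[v,u])
# rail ends / stop
print((ray(d,[(489,190),(309,207),(495,228),(315,247)],.073)*1000).round())
E
```

```text
top y 177 310 10.2 268.0 [407. 376.  74.]
top y 219 308 9.7 258.0 [402. 276.  74.]
top y 329 291 9.2 240.0 [419.  10.  74.]
top y 571 284 17.5 176.0 [ 383. -567.   74.]
top y 548 278 11.0 116.5 [ 404. -515.   74.]
top blue (396, 193, 88, 36) [ 587.1 -272.1  207.6   63.3  -87.4]
top white (366, 276, 96, 53) [ 377.7 -189.5  218.2   74.6  -79.5]
top black (0, 426, 104, 54) [105.7 705.4 249.4 117.8  84.9]
top black (202, 211, 95, 47) [593.  203.8 240.3  93.2 -84.5]
scene y 256 325 5.6 63.5 [819.  46.  74.]
scene y 268 317 5.6 64.5 [785.  57.  74.]
scene y 271 307 5.4 60.5 [762.  46.  74.]
scene y 466 280 9.8 252.5 [417. 377.  74.]
scene y 432 258 9.1 229.5 [409. 279.  74.]
scene y 342 213 8.6 196.0 [428.  14.  74.]
scene y 637 212 20.6 432.5 [-58. 648.  74.]
scene y 636 177 7.5 61.0 [-190.  605.   74.]
scene y 224 121 8.7 84.5 [ 353. -485.   74.]
scene y 211 117 9.7 81.0 [ 363. -531.   74.]
scene y 202 114 9.7 88.5 [ 371. -561.   74.]
scene black (320, 278, 92, 63) [596.2 204.1 237.8  91.6 -84.2]
scene black (572, 93, 68, 121) [-377.7  548.   579.   192.7   -2.9]
wrist y 272 450 58.8 1810.0 [-39. 639.  74.]
wrist black (0, 316, 640, 164) [-56.3 595.7 782.8 223.7  72.4]
[ 25  14 109]
[101  12 170]
[23 28 37]
[ 22  26 106]
[[ 634. -410.   73.]
 [ 632.   41.   73.]
 [ 536. -409.   73.]
 [ 529.   35.   73.]]
```

View pics/wrist0.png

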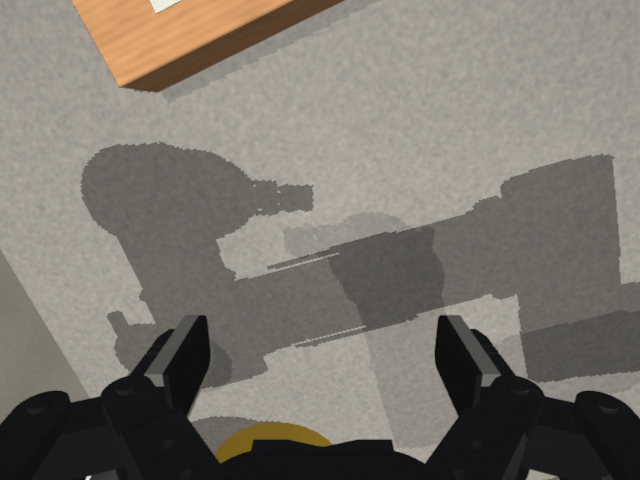

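The bench objects are located: carrier (587,-272) at -87.4°, mat (594,204) at -84.5°, hood (378,-190) at -79.5°, and jars (402,276), (407,376) and (419,10). The yellow object in the wrist view (272,450) is about twice a jar's size, so I'll check it once the arm is away. Moving above the carrier for a close look.

>>> send_rows:
  moves:
    - [[640,633,0,70],[640,633,0,70],[640,633,0,70],[640,633,0,70],[640,633,0,70],[640,633,0,70],[640,633,0,70],[640,633,0,70],[640,633,0,70],[640,633,0,70]]
  hand: 85

```text
clock: 1.4
eef_pos: [0.4575, -0.03, 0.2503]
tcp_rot: [-180.0, 0.0, -87.5]
force: [1.2, 0.6, -0.1]
finger_gap: 0.0849
gripper_force: 0.0
```

```bash
python3 - <<'E'
from h import *
print(rel(587,-272,220), status.state()["tcp_rot"].round(1))
E
```

```text
[ 247.5 -118.6   30.2] [-180.     0.   -87.5]
```

>>> send_rows:
  moves:
    - [[248,-118,0,0],[248,-118,0,0],[248,-118,0,0],[248,-118,0,0],[248,-118,0,0],[248,-118,0,0],[248,-118,0,0]]

```text
clock: 2.28
eef_pos: [0.5857, -0.27, 0.2501]
tcp_rot: [180.0, 0.0, -87.5]
force: [-0.1, 0.9, 0.3]
finger_gap: 0.085
gripper_force: 0.0
```

```bash
python3 - <<'E'
from h import *
d=grab("wrist","wrist1"); t=grab("top"); s=grab("scene")
print(status.state()["eef_pos"])
for n,q in (("w",d),("t",t),("s",s)):
    for c in cont(q,"blue",1500): print(n,cv2.boundingRect(c),rect(q,c,.102))
    for c in cont(q,"yellow",150):
        (x,y),r=cv2.minEnclosingCircle(c); print(n,round(x),round(y),round(r,1),(ray(q,(x,y),.074)[0]*1000).round())
im=np.hstack([cv2.resize(d["frame"],(400,300)),cv2.resize(s["frame"],(400,300))])
cv2.imwrite("pics/both1.png",im[:,:,::-1])
E
```

```text
[ 0.58572092 -0.26951913  0.25095579]
w (280, 183, 74, 109) [ 589.9 -262.2   82.2   52.5  -88.6]
t 177 310 10.2 [407. 376.  74.]
t 219 308 9.7 [402. 276.  74.]
t 330 291 9.2 [419.  10.  74.]
s 466 280 9.7 [415. 378.  74.]
s 433 258 9.5 [408. 279.  74.]
s 342 213 8.6 [428.  14.  74.]
s 639 202 31.5 [-101.  639.   74.]
```

View pics/both1.png

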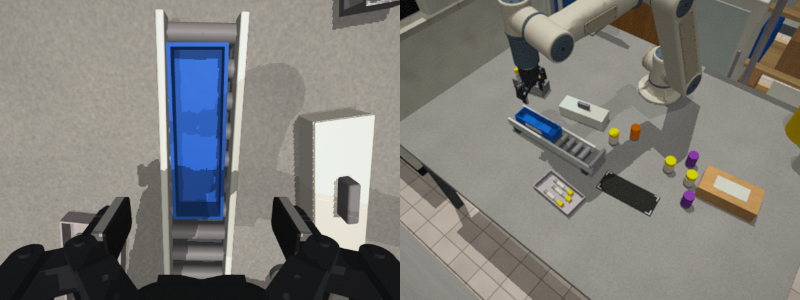

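The close view confirms the blue carrier at (195,130) of the left half, lined up between the fingers. The large yellow object at the right edge of the scene half is a bin beyond the bench, so there are three jars. Going down and gripping.

>>> send_rows:
  moves:
    - [[2,0,60,0],[2,0,120,0],[2,0,153,0],[2,0,153,0],[2,0,153,0]]

```text
clock: 3.05
eef_pos: [0.5872, -0.2726, 0.0998]
tcp_rot: [-179.8, -0.1, -87.4]
force: [-0.1, -0.0, 0.8]
finger_gap: 0.0851
gripper_force: 0.0
```

>>> send_rows:
  moves:
    - [[0,0,0,0],[0,0,0,0],[0,0,0,0],[0,0,0,0],[0,0,0,0],[0,0,0,0]]
  hand: 50
  force: 25

```text
clock: 3.8
eef_pos: [0.5881, -0.2731, 0.1003]
tcp_rot: [-179.7, -0.1, -87.4]
force: [1.8, 0.5, 6.3]
finger_gap: 0.0636
gripper_force: 28.4
```

```bash
python3 - <<'E'
from h import *
t=grab("top","top1")
R["blue"]=((105,150,40),(128,255,255))
for c in cont(t,"blue",100): print(cv2.boundingRect(c),rect(t,c,.102))
cv2.imwrite("pics/c1.png",cv2.resize(t["frame"][150:280,280:520,::-1],(720,390)))
E
```

```text
(455, 198, 30, 23) [ 569.7 -347.3   83.4   42.2  -62.2]
```

View pics/c1.png

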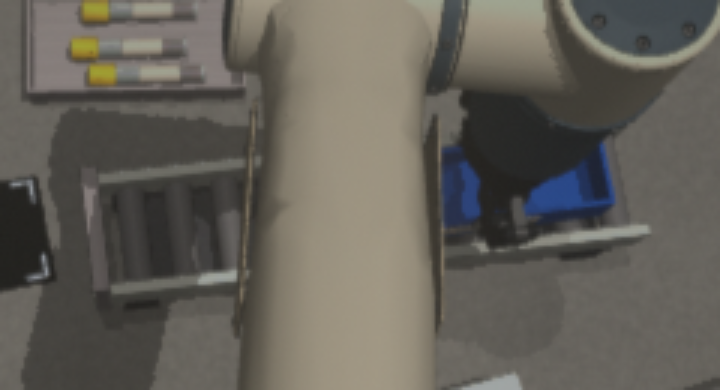

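Held (gap 63.6 mm). Rolling towards the stop, with about 200 mm expected.

>>> send_rows:
  moves:
    - [[-15,0,0,0],[-35,0,0,0],[-57,0,0,0],[-80,0,0,0],[-102,0,0,0],[-125,0,0,0],[-145,0,0,0],[-160,0,0,0],[-170,0,0,0],[-172,0,0,0]]

```text
clock: 5.1
eef_pos: [0.5819, -0.1, 0.1003]
tcp_rot: [-179.5, -0.1, -87.4]
force: [5.1, -0.6, 4.4]
finger_gap: 0.0635
gripper_force: 28.2
```

>>> send_rows:
  moves:
    - [[-3,0,0,0],[-6,0,0,0],[-9,0,0,0],[-12,0,0,0],[-15,0,0,0],[-17,0,0,0]]

```text
clock: 5.85
eef_pos: [0.5813, -0.0835, 0.1004]
tcp_rot: [-179.5, -0.1, -87.4]
force: [5.6, -0.0, 4.4]
finger_gap: 0.0634
gripper_force: 28.2
```

```bash
python3 - <<'E'
from h import *
t=grab("top")
R["blue"]=((105,150,40),(128,255,255))
for c in cont(t,"blue",100): print(cv2.boundingRect(c),rect(t,c,.102))
print(ray(t,[(312,226),(313,226)],.095)*1000)
cv2.imwrite("pics/c2.png",cv2.resize(t["frame"][150:280,280:520,::-1],(720,390)))
E
```

```text
(372, 203, 35, 29) [ 581.7 -145.    83.5   63.4  -88. ]
[[577.27027819  37.82340652  95.        ]
 [577.04833149  35.41652845  95.        ]]
```

View pics/c2.png

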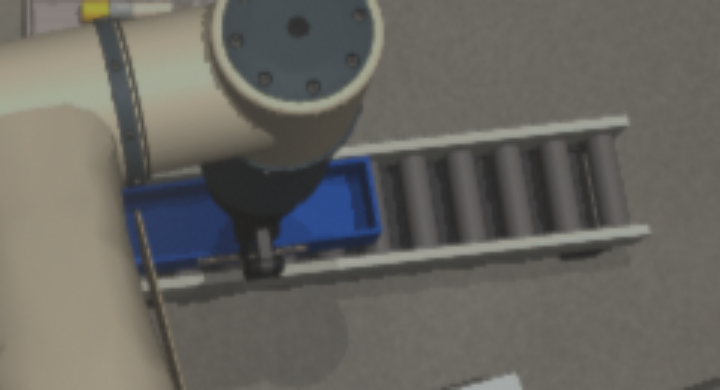

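The carrier is mid-roll with its rear wall at (380,210) of the crop, so about 10–15 mm remain. Creeping to contact.

>>> send_rows:
  moves:
    - [[-2,0,0,0],[-4,0,0,0],[-6,0,0,0],[-8,0,0,0],[-10,0,0,0],[-10,0,0,0]]

```text
clock: 6.65
eef_pos: [0.5808, -0.0734, 0.1003]
tcp_rot: [-179.5, -0.0, -87.4]
force: [5.7, -0.1, 4.7]
finger_gap: 0.0636
gripper_force: 28.2
```

>>> send_rows:
  moves:
    - [[-1,0,0,0],[-2,0,0,0],[-3,0,0,0],[-4,0,0,0],[-4,0,0,0]]

```text
clock: 7.28
eef_pos: [0.5804, -0.0718, 0.1004]
tcp_rot: [-179.5, -0.2, -87.5]
force: [5.5, -7.7, 4.4]
finger_gap: 0.0633
gripper_force: 28.1
```

The contact force (-7.7 N) shows it is home. Holding briefly, backing off 2 mm, lifting, then going over to the mat.

>>> send_rows:
  moves:
    - [[0,0,0,0],[0,0,0,0],[0,0,0,0],[2,0,0,0],[2,0,-10,0],[2,0,-30,0],[2,0,-60,0],[2,0,-85,0],[2,0,-90,0],[2,0,-90,0]]
  force: 40

```text
clock: 8.52
eef_pos: [0.5762, -0.0713, 0.1862]
tcp_rot: [179.9, 0.0, -87.5]
force: [0.1, 0.3, -5.1]
finger_gap: 0.0628
gripper_force: 46.1
```

>>> send_rows:
  moves:
    - [[-30,-3,0,-1],[-70,-6,0,-2],[-110,-10,0,-3],[-150,-14,0,-3],[-190,-18,0,-3],[-230,-22,0,-3],[-260,-25,0,-3],[-275,-26,0,-3],[-277,-26,0,-3],[-277,-26,0,-3]]

```text
clock: 9.78
eef_pos: [0.5905, 0.2054, 0.1868]
tcp_rot: [179.9, -0.0, -84.5]
force: [-0.1, 0.1, -4.3]
finger_gap: 0.0627
gripper_force: 46.0
```

```bash
python3 - <<'E'
from h import *
R["blue"]=((105,150,40),(128,255,255))
p=status.state(); print(p["eef_pos"],p["tcp_rot"])
z=p["eef_pos"][2]+.002
for n in("top","scene"):
    t=grab(n,n+"3")
    for c in cont(t,"blue",100): print(n,cv2.boundingRect(c),rect(t,c,z))
    for c in cont(t,"black",300): print(n,cv2.boundingRect(c),rect(t,c,.006))
E
```

```text
[0.59054505 0.20539295 0.18678851] [ 1.79938155e+02 -3.76890715e-02 -8.44909430e+01]
top (191, 218, 37, 22) [572.2 266.7  80.4  43.6 -85.5]
top (239, 197, 46, 34) [593.3 149.   96.6  64.2 -84.6]
top (279, 384, 45, 59) [141.9 104.  170.5  18.4  32.5]
top (198, 184, 99, 75) [640.4 208.9 241.5 188.5 -84.4]
scene (371, 257, 50, 49) [595.1 259.8 103.4  85.5 -84.6]
scene (326, 238, 39, 39) [608.2 142.1  83.3  80.6   5. ]
scene (558, 33, 31, 60) [-423.5  282.3  352.9   10.7    6.8]
scene (573, 27, 42, 72) [-465.2  337.   432.6   24.9    5.5]
scene (260, 0, 32, 16) [ -86.4 -634.8  106.8   92.8  -51.8]
scene (320, 278, 92, 63) [596.6 204.9 238.1  93.  -84.3]
scene (0, 250, 101, 85) [1024.8 -470.9  392.2   42.1   88.6]
scene (357, 228, 40, 55) [449.6 138.6 172.2  94.   24.3]
```

View pics/scene3.png

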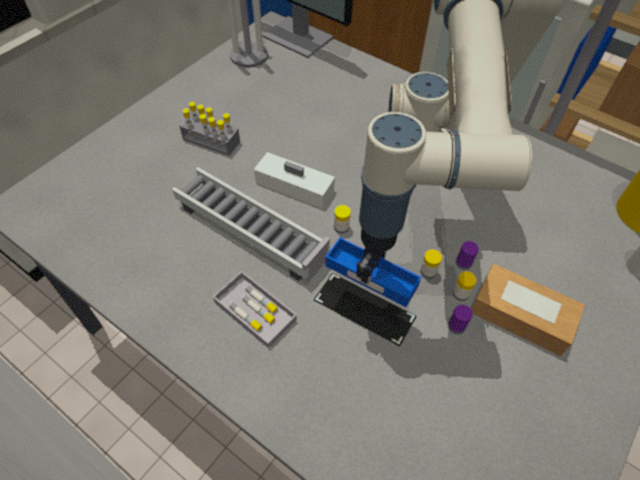

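The carrier hangs level over the mat, at (373,272) in the picture, with its centre about (591,205) against the mat's (594,204). Setting it down.

>>> send_rows:
  moves:
    - [[0,-3,45,0],[0,-3,90,0],[0,-3,125,0],[0,-3,134,0],[0,-3,137,0],[0,-3,139,0],[0,-3,141,0],[0,-3,141,0]]

```text
clock: 10.88
eef_pos: [0.594, 0.2067, 0.0469]
tcp_rot: [-179.9, 0.0, -84.5]
force: [-0.2, 0.8, -3.3]
finger_gap: 0.0632
gripper_force: 46.0
```

>>> send_rows:
  moves:
    - [[0,0,0,0],[0,0,0,0],[0,0,0,0],[0,0,0,0],[0,0,0,0],[0,0,-30,0],[0,0,-80,0],[0,0,-140,0],[0,0,-140,0]]
  hand: 85

```text
clock: 12.0
eef_pos: [0.5966, 0.2074, 0.1927]
tcp_rot: [-179.4, 0.2, -84.4]
force: [-0.6, -0.6, -1.7]
finger_gap: 0.0851
gripper_force: 0.0
```

>>> send_rows:
  moves:
    - [[90,98,0,0],[179,195,0,0],[179,195,0,0],[179,195,0,0],[179,195,0,0],[179,195,0,0],[179,195,0,0]]

```text
clock: 12.88
eef_pos: [0.4178, 0.0102, 0.1862]
tcp_rot: [-180.0, 0.0, -84.4]
force: [-0.4, 0.3, 0.7]
finger_gap: 0.0851
gripper_force: 0.0
```

```bash
sed -i 's/((110,150,50),(125,255,255))/((105,150,40),(128,255,255))/' h.py; cat > look.py <<'E'
from h import *
import sys
p=status.state(); print(p["clock"],(p["eef_pos"]*1000).round(1),p["tcp_rot"].round(1))
for n in("top","scene","wrist"):
    t=grab(n,n+sys.argv[1])
    for c in cont(t,"blue",300): print(n,"blue",cv2.boundingRect(c),rect(t,c,.048))
    for c in cont(t,"yellow",130):
        (x,y),r=cv2.minEnclosingCircle(c); print(n,"yellow",round(x),round(y),round(r,1),(ray(t,(x,y),.074)[0]*1000).round())
E
python3 look.py 4
```

```text
12.875 [417.8  10.2 186.2] [-180.     0.   -84.4]
top blue (204, 212, 85, 39) [592.  206.3 208.1  64.4 -84.5]
top yellow 572 286 17.7 [ 377. -567.   74.]
scene blue (323, 272, 88, 65) [605.2 208.5 216.   85.6 -84.4]
scene blue (573, 27, 42, 71) [-704.2  315.6  489.4   28.5    5.5]
scene blue (261, 0, 31, 16) [-269.7 -793.7  118.5  106.1  -51.8]
scene yellow 445 275 9.5 [435. 329.  74.]
scene yellow 432 258 9.3 [409. 278.  74.]
scene yellow 342 213 8.6 [428.  13.  74.]
scene yellow 639 202 31.5 [-101.  639.   74.]
wrist blue (23, 303, 119, 99) [591.2 124.3  87.5  86.  -84.4]
wrist yellow 316 239 35.7 [423.   6.  74.]
```

View pics/wrist4.png

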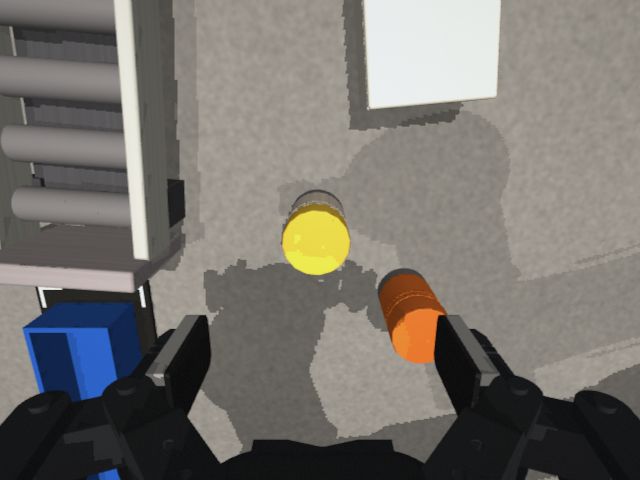

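The jar's cap is at (316,240), upright. The orange look-alike at (410,315) is clear of the fingers' path. The scene view also shows one jar was knocked from (407,376) to about (428,327). Picking this one.

>>> send_rows:
  moves:
    - [[2,-3,50,0],[2,-3,100,0],[2,-3,124,0],[2,-3,124,0],[2,-3,124,0]]

```text
clock: 13.65
eef_pos: [0.4213, 0.0083, 0.0632]
tcp_rot: [-179.9, -0.0, -84.4]
force: [0.3, 0.1, 0.3]
finger_gap: 0.0851
gripper_force: 0.0
```

>>> send_rows:
  moves:
    - [[0,0,0,0],[0,0,0,0],[0,0,0,0],[0,0,0,0],[0,0,0,0],[0,0,0,0],[0,0,-30,0],[0,0,-80,0],[0,0,-120,0],[0,0,-120,0]]
  hand: 30
  force: 25

```text
clock: 14.9
eef_pos: [0.4218, 0.0083, 0.1851]
tcp_rot: [-179.6, 0.1, -84.5]
force: [-0.3, 0.6, -0.9]
finger_gap: 0.0431
gripper_force: 26.0
```

```bash
python3 - <<'E'
from h import *
# carrier ctr 592.5,206.3 ; slots along u
u=np.array([np.cos(np.radians(-84.5)),np.sin(np.radians(-84.5))])
for s in(60,0,-60):
    q=np.array([593,206.3])+s*u; print(s,q.round(1),rel(q[0],q[1]))
E
```

```text
60 [598.8 146.6] [-120.5 -189.5    1.4]
0 [593.  206.3] [-180.5 -189.5    1.4]
-60 [587.2 266. ] [-240.5 -189.6    1.5]
```

>>> send_rows:
  moves:
    - [[-40,-60,0,0],[-80,-120,0,0],[-120,-170,0,0],[-120,-190,0,0],[-120,-190,0,0],[-120,-190,0,0],[-120,-190,0,0]]

```text
clock: 15.78
eef_pos: [0.5968, 0.145, 0.1823]
tcp_rot: [180.0, 0.0, -84.5]
force: [0.1, -0.4, -0.1]
finger_gap: 0.0432
gripper_force: 26.2
```

```bash
python3 look.py 5
```

```text
15.775 [596.8 145.  182.3] [180.    0.  -84.5]
top blue (210, 212, 79, 37) [592.6 200.1 196.   65.2 -84.4]
top yellow 572 286 17.7 [ 377. -567.   74.]
scene blue (323, 272, 88, 66) [605.1 208.8 215.8  85.5 -84.4]
scene blue (573, 27, 42, 72) [-701.   315.9  493.1   28.5    5.5]
scene blue (261, 0, 31, 16) [-269.7 -793.7  118.5  106.1  -51.8]
scene yellow 445 275 9.5 [435. 329.  74.]
scene yellow 432 258 9.3 [409. 278.  74.]
scene yellow 639 202 31.5 [-101.  639.   74.]
wrist blue (279, 403, 80, 25) [586.  296.7  63.8  23.8   5.5]
wrist blue (269, 165, 99, 120) [601.1 139.6  84.5  64.6 -84.4]
wrist yellow 570 416 29.5 [406. 256.  74.]
wrist yellow 322 349 68.0 [591. 218.  74.]
wrist yellow 91 40 26.8 [732.  41.  74.]
wrist yellow 128 23 26.1 [712.  30.  74.]
wrist yellow 36 18 25.8 [760.  33.  74.]
```

View pics/wrist5.png

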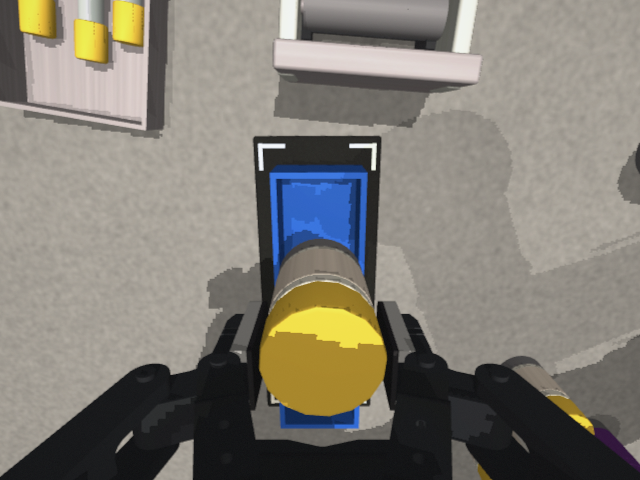

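The jar is held upright, and the carrier lies below it, centred at about (320,210) and slightly left of the jar's line. Correcting by about 2.5 mm and lowering.

>>> send_rows:
  moves:
    - [[0,-2.5,40,0],[0,-2.5,75,0],[0,-2.5,95,0],[0,-2.5,103,0],[0,-2.5,106,0],[0,-2.5,108,0],[0,-2.5,109,0],[0,-2.5,109,0]]

```text
clock: 16.92
eef_pos: [0.6004, 0.1459, 0.0737]
tcp_rot: [-180.0, 0.0, -84.5]
force: [-0.6, 0.3, -1.0]
finger_gap: 0.0434
gripper_force: 26.2
```

>>> send_rows:
  moves:
    - [[0,0,1.5,0],[0,0,1.5,0],[0,0,1.5,0]]

```text
clock: 17.3
eef_pos: [0.6006, 0.1459, 0.0731]
tcp_rot: [-179.9, 0.0, -84.4]
force: [-2.2, -0.4, 4.8]
finger_gap: 0.0433
gripper_force: 26.4
```

>>> send_rows:
  moves:
    - [[0,0,0,0],[0,0,0,0],[0,0,0,0],[0,0,0,0],[0,0,0,0],[0,0,-20,0],[0,0,-60,0],[0,0,-110,0],[0,0,-110,0]]
  hand: 85

```text
clock: 18.42
eef_pos: [0.6026, 0.1465, 0.187]
tcp_rot: [-179.5, 0.1, -84.4]
force: [0.1, 1.1, -1.4]
finger_gap: 0.0852
gripper_force: 0.0
```

>>> send_rows:
  moves:
    - [[-60,60,0,0],[-110,120,0,0],[-148,170,0,0],[-148,184,0,0],[-148,184,0,0],[-148,184,0,0],[-148,184,0,0]]

```text
clock: 19.3
eef_pos: [0.4035, 0.2749, 0.1814]
tcp_rot: [180.0, -0.0, -84.5]
force: [0.1, -0.9, -0.2]
finger_gap: 0.0849
gripper_force: 0.0
```

```bash
python3 look.py 6; python3 - <<'E'
from h import *
d=grab("wrist");s=grab("scene")
for c in cont(d,"purple",150): 
    (x,y),r=cv2.minEnclosingCircle(c); print(round(x),round(y),(ray(d,(x,y),.074)[0]*1000).round())
im=np.hstack([cv2.resize(d["frame"],(400,300)),cv2.resize(s["frame"][180:360,300:540],(400,300))])
cv2.imwrite("pics/both6.png",im[:,:,::-1])
E
```

```text
19.3 [403.5 274.9 181.4] [180.   -0.  -84.5]
top blue (203, 212, 86, 39) [591.8 206.3 208.1  64.  -84.4]
top yellow 219 309 9.7 [401. 276.  74.]
top yellow 571 286 18.0 [ 378. -566.   74.]
top yellow 542 280 17.3 [ 400. -500.   74.]
top yellow 267 222 9.2 [602. 148.  74.]
scene blue (323, 272, 88, 66) [605.1 209.1 215.5  85.1 -84.3]
scene blue (586, 27, 29, 47) [-784.8  307.9  328.8   28.5    5.5]
scene blue (260, 0, 32, 16) [-268.5 -795.2  122.4  106.1  -51.8]
scene yellow 346 283 9.7 [602. 147.  74.]
scene yellow 445 275 9.4 [434. 329.  74.]
scene yellow 432 258 9.2 [409. 279.  74.]
scene yellow 638 201 31.0 [-101.  636.   74.]
scene yellow 206 116 12.9 [ 369. -546.   74.]
wrist blue (0, 0, 134, 260) [581.6 228.8 158.7  84.8 -84.5]
wrist yellow 279 312 35.0 [428. 322.  74.]
wrist yellow 322 246 36.4 [404. 273.  74.]
wrist yellow 8 12 13.7 [580. 161.  74.]
203 388 [478. 386.  74.]
421 328 [333. 325.  74.]
```

View pics/both6.png

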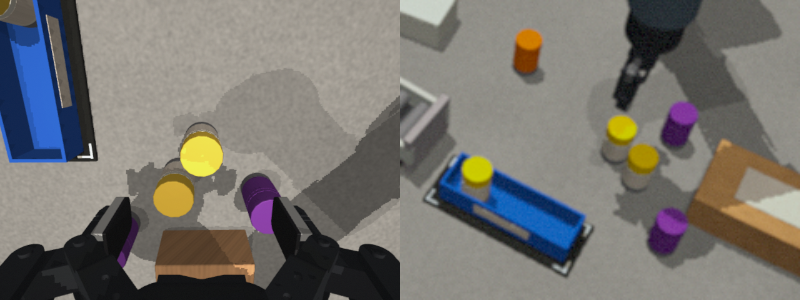

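The placed jar stands in the carrier at (478,177) in the right half. The two remaining jars are upright at (403,275) and the knocked one at (428,323). Picking the nearer one.

>>> send_rows:
  moves:
    - [[0,0,50,0],[0,0,100,0],[0,0,119,0],[0,0,119,0],[0,0,119,0]]

```text
clock: 20.18
eef_pos: [0.4035, 0.276, 0.0639]
tcp_rot: [-179.9, 0.1, -84.5]
force: [0.3, -0.4, -0.1]
finger_gap: 0.0847
gripper_force: 0.0
```

>>> send_rows:
  moves:
    - [[0,0,0,0],[0,0,0,0],[0,0,0,0],[0,0,0,0],[0,0,0,0],[0,0,0,0],[0,0,-30,0],[0,0,-80,0],[0,0,-125,0],[0,0,-125,0]]
  hand: 30

```text
clock: 21.42
eef_pos: [0.4042, 0.2768, 0.1913]
tcp_rot: [-179.7, 0.3, -84.4]
force: [0.3, 0.0, -1.4]
finger_gap: 0.0433
gripper_force: 26.1
```

```bash
python3 - <<'E'
from h import *
u=np.array([np.cos(np.radians(-84.5)),np.sin(np.radians(-84.5))])
for s in(0,-60):
    q=np.array([594.3,206.5])+s*u; print(s,q.round(1),rel(q[0],q[1]))
E
```

```text
0 [594.3 206.5] [  88.3 -182.4    0.6]
-60 [588.5 266.2] [  28.3 -182.5    0.9]
```

>>> send_rows:
  moves:
    - [[30,-60,0,0],[60,-120,0,0],[88,-170,0,0],[88,-183,0,0],[88,-183,0,0],[88,-183,0,0],[88,-183,0,0]]

```text
clock: 22.3
eef_pos: [0.5925, 0.2059, 0.1879]
tcp_rot: [180.0, 0.0, -84.4]
force: [-0.7, -0.3, 0.8]
finger_gap: 0.0431
gripper_force: 26.3
```

>>> send_rows:
  moves:
    - [[0,0,40,0],[0,0,80,0],[0,0,105,0],[0,0,110,0],[0,0,112,0],[0,0,112,0]]

```text
clock: 23.05
eef_pos: [0.594, 0.2059, 0.0773]
tcp_rot: [-179.9, 0.0, -84.4]
force: [0.2, -1.0, -0.6]
finger_gap: 0.0434
gripper_force: 26.4
```

>>> send_rows:
  moves:
    - [[0,0,1.5,0],[0,0,3,0],[0,0,4.5,0],[0,0,4.5,0]]

```text
clock: 23.55
eef_pos: [0.5938, 0.2056, 0.0735]
tcp_rot: [-179.9, 0.0, -84.4]
force: [-3.6, 0.5, 10.4]
finger_gap: 0.0431
gripper_force: 27.2
```

>>> send_rows:
  moves:
    - [[0,0,0,0],[0,0,0,0],[0,0,0,0],[0,0,0,0],[0,0,0,0],[0,0,-20,0],[0,0,-60,0],[0,0,-110,0],[0,0,-110,0]]
  hand: 85

```text
clock: 24.68
eef_pos: [0.5957, 0.2063, 0.1866]
tcp_rot: [-179.5, 0.2, -84.4]
force: [0.6, 0.3, -0.2]
finger_gap: 0.0852
gripper_force: 0.0
```

>>> send_rows:
  moves:
    - [[-50,60,0,0],[-100,120,0,0],[-132,154,0,0],[-132,154,0,0],[-132,154,0,0],[-132,154,0,0],[-132,154,0,0]]

```text
clock: 25.55
eef_pos: [0.4282, 0.3212, 0.181]
tcp_rot: [180.0, -0.0, -84.6]
force: [-0.5, -0.3, -0.4]
finger_gap: 0.0847
gripper_force: 0.0
```

```bash
python3 look.py 7
```

```text
25.55 [428.2 321.2 181. ] [180.   -0.  -84.6]
top blue (204, 212, 85, 39) [591.7 206.3 208.1  63.8 -84.5]
top yellow 197 301 10.0 [424. 327.  74.]
top yellow 570 285 18.2 [ 381. -565.   74.]
top yellow 243 228 9.3 [593. 208.  74.]
top yellow 267 222 9.2 [602. 149.  74.]
scene blue (323, 272, 88, 66) [605.1 208.6 215.9  85.1 -84.3]
scene blue (585, 27, 31, 52) [-767.1  310.2  364.4   29.7    5.5]
scene blue (260, 0, 32, 16) [-268.8 -794.9  121.5  106.1  -51.8]
scene yellow 368 294 9.8 [594. 207.  74.]
scene yellow 346 283 9.7 [601. 147.  74.]
scene yellow 445 275 9.5 [435. 329.  74.]
scene yellow 638 201 31.0 [-101.  636.   74.]
wrist blue (11, 0, 152, 199) [581.5 251.3 115.2  80.9 -84.4]
wrist yellow 320 252 36.2 [430. 324.  74.]
wrist yellow 36 24 43.4 [590. 212.  74.]
```

>>> send_rows:
  moves:
    - [[-4,1,50,0],[-4,1,100,0],[-4,1,119,0],[-4,1,119,0],[-4,1,119,0]]

```text
clock: 26.32
eef_pos: [0.4268, 0.3264, 0.0635]
tcp_rot: [-179.9, 0.1, -84.5]
force: [0.3, -0.5, 0.8]
finger_gap: 0.0851
gripper_force: 0.0
```

>>> send_rows:
  moves:
    - [[0,0,0,0],[0,0,0,0],[0,0,0,0],[0,0,0,0],[0,0,0,0],[0,0,0,0],[0,0,-30,0],[0,0,-80,0],[0,0,-125,0],[0,0,-125,0]]
  hand: 30

```text
clock: 27.58
eef_pos: [0.4272, 0.3272, 0.1908]
tcp_rot: [-179.7, 0.3, -84.5]
force: [-0.6, -0.3, -1.3]
finger_gap: 0.0434
gripper_force: 25.9
```

```bash
python3 - <<'E'
from h import *
print(rel(588,266))
E
```

```text
[  76.5 -154.1    0.4]
```

>>> send_rows:
  moves:
    - [[25,-55,0,0],[50,-110,0,0],[76,-154,0,0],[76,-154,0,0],[76,-154,0,0],[76,-154,0,0],[76,-154,0,0]]

```text
clock: 28.45
eef_pos: [0.5858, 0.2657, 0.1875]
tcp_rot: [-180.0, 0.0, -84.4]
force: [0.1, 0.4, -0.7]
finger_gap: 0.0432
gripper_force: 26.3
```

>>> send_rows:
  moves:
    - [[0,0,40,0],[0,0,80,0],[0,0,105,0],[0,0,111,0],[0,0,113,0],[0,0,115,0],[0,0,115,0]]

```text
clock: 29.32
eef_pos: [0.5871, 0.2654, 0.0733]
tcp_rot: [-179.9, 0.0, -84.5]
force: [-0.3, 0.4, -0.5]
finger_gap: 0.0431
gripper_force: 26.3
```

>>> send_rows:
  moves:
    - [[0,0,1,0],[0,0,1,0]]

```text
clock: 29.58
eef_pos: [0.5872, 0.2654, 0.0731]
tcp_rot: [-179.9, 0.0, -84.4]
force: [-1.3, -0.2, 5.2]
finger_gap: 0.0428
gripper_force: 26.0
```

>>> send_rows:
  moves:
    - [[0,0,0,0],[0,0,0,0],[0,0,0,0],[0,0,0,0],[0,0,0,0],[0,0,-20,0],[0,0,-60,0],[0,0,-110,0],[0,0,-110,0]]
  hand: 85

```text
clock: 30.7
eef_pos: [0.5889, 0.2661, 0.1867]
tcp_rot: [-179.5, 0.2, -84.4]
force: [-0.4, -0.3, -0.0]
finger_gap: 0.0845
gripper_force: 0.0
```

>>> send_rows:
  moves:
    - [[54,30,-20,-1],[108,62,-20,-3],[162,95,-20,-5],[216,126,-20,-5],[270,158,-20,-5],[324,190,-20,-5],[378,221,-20,-5],[434,253,-20,-5],[434,253,-20,-5],[434,253,-20,-5]]

```text
clock: 31.95
eef_pos: [0.3763, -0.1915, 0.2009]
tcp_rot: [180.0, 0.0, -79.6]
force: [0.8, 0.1, -0.5]
finger_gap: 0.0849
gripper_force: 0.0
```

```bash
python3 look.py 8; python3 - <<'E'
from h import *
d=grab("wrist");s=grab("scene");t=grab("top")
im=np.hstack([cv2.resize(d["frame"],(400,300)),cv2.resize(t["frame"][190:280,180:300],(400,300))])
cv2.imwrite("pics/both8.png",im[:,:,::-1])
hsv=cv2.cvtColor(d["frame"],cv2.COLOR_RGB2HSV)
m=((hsv[...,1]<40)&(hsv[...,2]>140)).astype(np.uint8)
cs,_=cv2.findContours(m,0,cv2.CHAIN_APPROX_NONE)
for c in cs:
    if cv2.contourArea(c)>2000: print(cv2.boundingRect(c),rect(d,c,.058))
E
```

```text
31.95 [ 376.3 -191.5  200.9] [180.    0.  -79.6]
top blue (204, 212, 84, 39) [591.6 206.2 208.1  63.6 -84.4]
top yellow 219 232 9.5 [589. 267.  74.]
top yellow 243 228 9.5 [593. 207.  74.]
top yellow 267 222 9.5 [601. 147.  74.]
scene blue (323, 272, 88, 66) [605.4 208.2 216.1  85.2 -84.7]
scene blue (573, 27, 42, 72) [-702.1  316.5  495.2   29.9    5.5]
scene yellow 390 306 9.9 [589. 267.  74.]
scene yellow 368 294 9.8 [594. 207.  74.]
scene yellow 346 283 9.7 [602. 147.  74.]
scene yellow 639 202 31.5 [-101.  639.   74.]
(245, 55, 136, 310) [ 385.4 -191.5  223.9   86.7  -79.4]
(65, 0, 26, 400) [ 547.2 -159.3  292.4   10.1  -88.6]
```

View pics/both8.png

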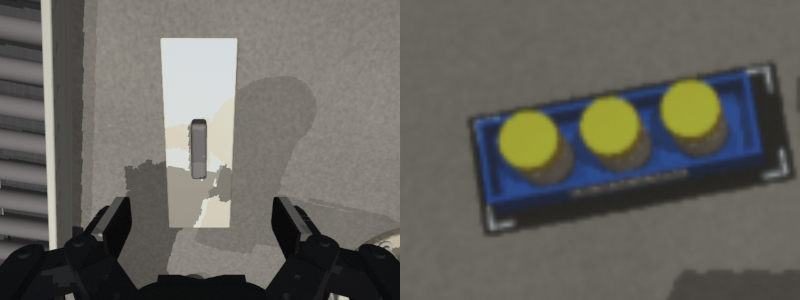

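All three jars stand in the carrier (right half), and the hood's fin sits at (199,150) between the fingers. Gripping it with the fingertips just above the hood's top.

>>> send_rows:
  moves:
    - [[-1,-2,50,0],[-1,-2,100,0],[-1,-2,119,0],[-1,-2,119,0],[-1,-2,119,0]]

```text
clock: 32.88
eef_pos: [0.3795, -0.1899, 0.0833]
tcp_rot: [-179.9, -0.1, -79.4]
force: [-0.3, 0.2, -0.7]
finger_gap: 0.0848
gripper_force: 0.0
```

>>> send_rows:
  moves:
    - [[0,0,0,0],[0,0,0,0],[0,0,0,0],[0,0,0,0],[0,0,0,0],[0,0,0,0],[0,0,0,0],[0,0,0,0],[0,0,0,0]]
  hand: 5
  force: 50

```text
clock: 34.0
eef_pos: [0.3787, -0.19, 0.0824]
tcp_rot: [-180.0, -0.0, -79.5]
force: [2.0, -0.1, 1.3]
finger_gap: 0.0149
gripper_force: 53.2
```

>>> send_rows:
  moves:
    - [[0,0,-10,0],[0,0,-40,0],[0,0,-80,0],[0,0,-120,0],[0,0,-140,0],[0,0,-140,0],[0,0,-140,0]]

```text
clock: 34.88
eef_pos: [0.3775, -0.1896, 0.221]
tcp_rot: [179.9, 0.1, -79.5]
force: [0.1, 0.2, -2.4]
finger_gap: 0.0153
gripper_force: 52.8
```

```bash
python3 - <<'E'
from h import *
print(rel(594,206.5))
E
```

```text
[-3.500e+02 -2.852e+02 -1.000e-01]
```

>>> send_rows:
  moves:
    - [[-30,-25,0,1],[-65,-53,0,2],[-105,-86,0,3],[-145,-118,0,4],[-185,-150,0,5],[-225,-183,0,5],[-265,-216,0,5],[-305,-248,0,5],[-335,-273,0,5],[-350,-285,0,5]]

```text
clock: 36.12
eef_pos: [0.5944, 0.2079, 0.2192]
tcp_rot: [179.7, -0.1, -84.4]
force: [-0.0, -1.3, -2.8]
finger_gap: 0.0148
gripper_force: 52.7
```

>>> send_rows:
  moves:
    - [[0,0,0,0],[0,0,0,0],[0,0,0,0]]

```text
clock: 36.5
eef_pos: [0.5943, 0.2054, 0.2222]
tcp_rot: [180.0, -0.0, -84.5]
force: [0.4, -0.3, -2.6]
finger_gap: 0.0152
gripper_force: 52.7
```

```bash
python3 - <<'E'
from h import *
p=status.state(); print((p["eef_pos"]*1000).round(1),p["tcp_rot"].round(1))
d={n:grab(n,n+"9") for n in("wrist","top","scene")}
im=np.hstack([cv2.resize(d["wrist"]["frame"],(400,300)),cv2.resize(d["scene"]["frame"][150:360,240:520],(400,300))])
cv2.imwrite("pics/both9.png",im[:,:,::-1])
z=p["eef_pos"][2]-.082+.058
w=d["wrist"];hsv=cv2.cvtColor(w["frame"],cv2.COLOR_RGB2HSV)
m=((hsv[...,1]<40)&(hsv[...,2]>140)).astype(np.uint8)
for c in cv2.findContours(m,0,cv2.CHAIN_APPROX_NONE)[0]:
    if cv2.contourArea(c)>1500: print(cv2.boundingRect(c),rect(w,c,z))
for n in d:
    for c in cont(d[n],"blue",100): print(n,cv2.boundingRect(c),rect(d[n],c,.048))
E
```

```text
[594.3 205.4 222.2] [180.   -0.  -84.5]
(292, 406, 61, 39) [589.5 264.2  28.4  22.    5.4]
(207, 13, 230, 309) [600.4 152.2 115.6  77.2 -84.5]
(20, 0, 143, 42) [682.  104.3  47.8  12.2   5.5]
scene (323, 278, 88, 60) [607.7 209.  216.3  82.9 -82.7]
scene (558, 33, 31, 60) [-654.   253.3  403.4   11.8    6.7]
scene (573, 27, 42, 72) [-701.   316.6  493.1   29.9    5.5]
scene (260, 0, 32, 16) [-268.5 -795.2  122.4  106.1  -51.8]
```

View pics/both9.png

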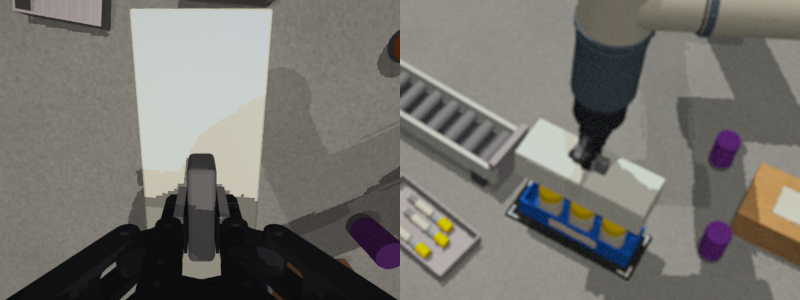

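The hood is level over the carrier. Its far edge gives its centre at about (595,205) against the carrier's (593,206.5). A 1 mm correction along the length, then lowering gently.

>>> send_rows:
  moves:
    - [[-1,0,15,0],[-1,0,35,0],[-1,0,50,0],[-1,0,60,0],[-1,0,70,0],[-1,0,80,0],[-1,0,86,0],[-1,0,86,0],[-1,0,86,0]]

```text
clock: 37.78
eef_pos: [0.5948, 0.2074, 0.1368]
tcp_rot: [-179.9, 0.0, -84.5]
force: [0.0, -0.0, -1.0]
finger_gap: 0.0147
gripper_force: 52.7
```

```bash
python3 - <<'E'
from h import *
p=status.state(); print((p["eef_pos"]*1000).round(1),p["tcp_rot"].round(2),p["force"].round(1))
s=grab("scene","s10")
cv2.imwrite("pics/c10.png",cv2.resize(s["frame"][240:360,290:450,::-1],(800,600),interpolation=2))
E
```

```text
[594.8 207.4 136.8] [-1.7995e+02  1.0000e-02 -8.4460e+01] [ 0. -0. -1.]
```

View pics/c10.png

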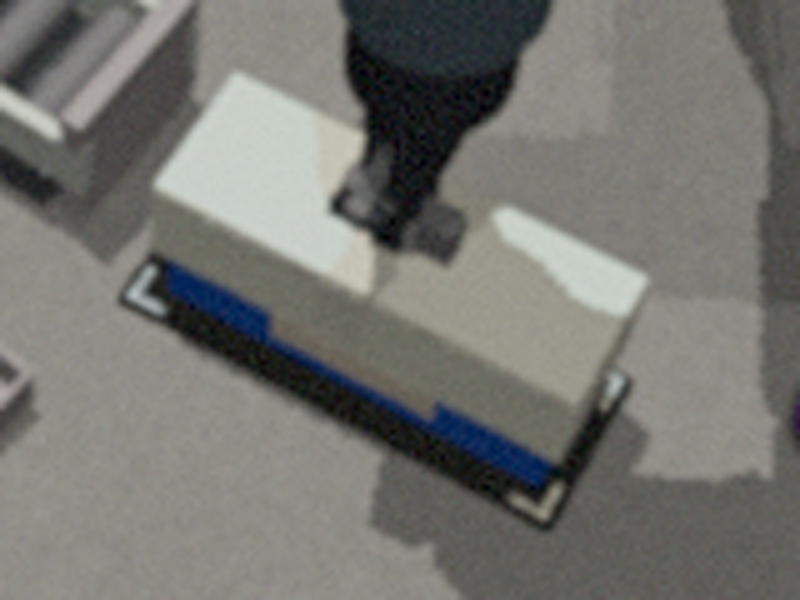

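The hood hangs evenly above the carrier: the blue wall shows from (165,275) to (550,475) with similar margins at both ends. Continuing down gently.

>>> send_rows:
  moves:
    - [[0.5,0,2,0],[0.5,0,4,0],[0.5,0,6,0],[0.5,0,8,0],[0.5,0,10,0],[0.5,0,10,0]]

```text
clock: 38.58
eef_pos: [0.5945, 0.2067, 0.126]
tcp_rot: [180.0, -0.0, -84.5]
force: [-0.2, -0.4, -2.8]
finger_gap: 0.0147
gripper_force: 52.7
```

>>> send_rows:
  moves:
    - [[0,0,1.5,0],[0,0,3,0],[0,0,4.5,0],[0,0,6,0],[0,0,6,0]]

```text
clock: 39.2
eef_pos: [0.5945, 0.2067, 0.1201]
tcp_rot: [180.0, -0.0, -84.5]
force: [-0.5, 0.2, -3.6]
finger_gap: 0.0149
gripper_force: 52.7
```

The skirt is 6 mm below the rim with no contact, so it is going on. The last 2–3 mm follow.

>>> send_rows:
  moves:
    - [[0,0,1,0],[0,0,2,0],[0,0,2.5,0],[0,0,2.5,0]]

```text
clock: 39.7
eef_pos: [0.5947, 0.2068, 0.1184]
tcp_rot: [-180.0, 0.0, -84.5]
force: [-1.4, -0.8, 1.7]
finger_gap: 0.0152
gripper_force: 53.2
```

Contact came at the expected height (118.4 mm). Releasing and withdrawing to one side.

>>> send_rows:
  moves:
    - [[0,0,0,0],[0,0,0,0],[0,0,0,0],[0,0,0,0],[0,0,-15,0],[0,0,-60,0],[0,0,-110,0],[0,0,-110,0]]
  hand: 60

```text
clock: 40.7
eef_pos: [0.5969, 0.2074, 0.2345]
tcp_rot: [-179.4, 0.2, -84.4]
force: [0.7, 0.8, -0.7]
finger_gap: 0.0597
gripper_force: 0.0
```

>>> send_rows:
  moves:
    - [[60,60,0,0],[100,110,0,0],[150,160,0,0],[200,180,0,0],[200,180,0,0],[200,180,0,0],[200,180,0,0]]

```text
clock: 41.58
eef_pos: [0.4353, -0.0091, 0.2278]
tcp_rot: [-180.0, 0.0, -84.5]
force: [-0.4, 0.4, -1.0]
finger_gap: 0.0601
gripper_force: 0.0
```

```bash
python3 - <<'E'
from h import *
s=grab("scene");t=grab("top")
hsv=cv2.cvtColor(t["frame"],cv2.COLOR_RGB2HSV)
m=((hsv[...,1]<40)&(hsv[...,2]>140)).astype(np.uint8)
for c in cv2.findContours(m,0,cv2.CHAIN_APPROX_NONE)[0]:
    if cv2.contourArea(c)>800: print(cv2.boundingRect(c),rect(t,c,.094))
im=np.hstack([cv2.resize(s["frame"][240:360,290:450],(400,300),interpolation=2),cv2.resize(t["frame"][190:280,180:300],(400,300),interpolation=2)])
cv2.imwrite("pics/both11.png",im[:,:,::-1])
E
```

```text
(294, 425, 35, 55) [ 62.3  90.2 125.1  47.1  18.9]
(85, 314, 57, 35) [371.1 519.  125.9  57.  -83.8]
(191, 259, 87, 56) [447.3 234.  200.4  60.3 -71.1]
(195, 203, 94, 47) [593.4 206.7 220.1  76.3 -84.5]
(310, 189, 186, 77) [ 561.5 -178.4  447.1  167.   -88.6]
```

View pics/both11.png

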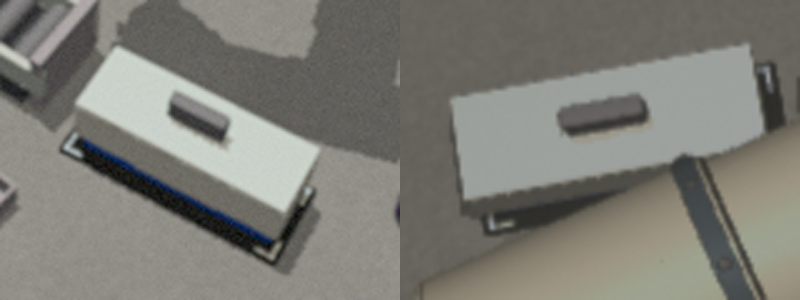

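The hood is seated and level, with an even blue strip below its edge from (80,145) to (270,240). Its centre is (593.4,206.7), matching the carrier and mat. Handing in.

```bash
python3 -c "
from cell import hand_in
print(hand_in())"
```

```text
the job is handed in; nothing more can be done
None
```

The job is handed in after about 42 s: I rolled the carrier home against the stop, set it on the mat, stood the three jars present upright in it, and put the hood fully down; no pass/fail result was returned.

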